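# Scan the job in, then hold the magnifier over the long chip

## Task

Book this opened-up amplifier in for inspection: squeeze the yellow trigger of the scanner that is clamped on its side right in, hold it a moment, and let it go. Then pick up the magnifier, lift it higher than the amplifier's front panel, carry it over and hold its lens about 2 cm above the long black chip on the green board: level, centred on the chip, with the lens's long side running along the chip so that every pin is seen inside the frame. Touch nothing of the amplifier, leave the other things on the bench where they are, and finish still holding the magnifier steady there.

Things in the scene. Friction and masses are not known exactly. Their poses are not given: they have to be found in the camera images.
- scanner: Dark grey pistol-grip code scanner clamped on its side on a stand, fixed. Origin on the bench under the head end of its handle, z up. The handle lies level, axis 75 mm up, along -x from 0 to -119 mm, 32 mm across (faces y = -16, +16 mm; butt 38), 28 mm high, nothing fixed below. Head: x from -12 mm up, y -75 to 75 mm, 106 mm high (clamp knob 117). Job card 180 mm out on the +y side.
- trigger (a joint): Yellow sprung trigger on the +y side of the scanner's handle, 46 mm long, 19 mm high, 9 mm thick, hinged at the head end (x = -8, y = 14 mm of the scanner, vertical axis). 0 rad = released, standing out from the handle; 0.30 rad = squeezed right in. It moves towards the handle (-y) and springs back by itself; 25 mm from the hinge it takes about 2 N to start, 6.5 N at the end.
- trigger_grip (a point): Where to squeeze: scanner x = -36, y = 6 mm, 75 mm above the bench, about midway between the handle's back (y = -16 mm) and the trigger's outer face. Axes as the scanner's. Here handle and trigger together measure about 49 mm along y when released, 40 mm when squeezed.
- magnifier: Hand magnifier: white oblong lens frame 88 x 56 mm, 10 mm thick, clear opening 76 x 44 mm; black handle. Origin: centre of the lens on its underside, z up, x along the long side; the handle runs along -x (x -43 to -159 mm, 20 mm wide in y, z 0 to 14 mm). 75 to 125 g, balances 28 mm from the origin towards the handle. Starts flat on its case, the handle jutting out over the edge towards the robot.
- handle_grip (a point): A good place to take the magnifier: on the axis of its handle, 88 mm from the lens centre along -x, 7 mm above its underside. Axes as the magnifier's.
- case: The magnifier's closed dark case, 105 x 82 mm, 32 mm high, fixed on the bench. Origin at the centre of its underside.
- amp: Opened amplifier, fixed: tray 280 (x) x 340 mm (y), lips 25 mm high; origin at its centre on the bench, x away from the robot. At its -y edge a front panel 88 mm high with knobs jutting 25 mm; upright cards to 75 mm high at y under -40 mm; capacitors and transformer to 53 mm high at x over 25 mm. On the near side (x = -75 mm) two level boards, green and blue, at y = 36 and 116 mm, either way.
- driver: The green level board with the long chip in the amplifier, 100 mm (x) x 68 mm (y), on 15 mm pillars, fixed. Origin at the centre below its pillars' feet; axes as the amplifier's, so its x runs along the chip.
- chip_top (a point): Centre of the top of the long black chip on the green board (chip with socket 60 mm along x, 22 mm along y), 29 mm above the bench. It is the highest thing on this board. Axes as the board's.
- relay: The blue level board with two white relays and a black block, 100 x 68 mm, up to 40 mm above the bench, fixed; the other place in the amplifier. Origin at the centre below its pillars' feet.
- glass: Empty clear drinking glass, 80 mm wide, 145 mm high, loose. Origin at the centre of its foot.
- pliers: Pliers with red handles, 215 mm long, lying loose; origin near the middle, x towards the jaws.
- screwdriver: Screwdriver with orange handle, 200 mm long, lying loose; origin at its middle, on the bench, x towards the blade.
- strap: Spare flat copper strap, 205 x 12 x 4 mm, lying loose; origin at its centre.
- capacitor: Spare black capacitor standing on the bench, 25 mm wide, 38 mm high, loose; origin at the centre of its foot.
- reel: Blue reel standing on its flange, 54 mm wide, 37 mm high, loose; origin at the centre of its foot.
There are look-alikes about, which are no part of the job. What is shaped like the relay but orange or red is not meant.

How it is judged:
By the outcome, as a careful person would: the job done as asked, in the order asked, and still so for the second after the job is handed in, while the arm keeps its last pose, push and grip.
It also fails if it takes over 58 s, if anything falls off the work surface, if the arm or the gripper's body presses on something with over 40 N, if the wrist force passes 120 N, or if a joint passes its speed limit or range.

## Robot

A 6-joint arm with a two-finger parallel gripper is mounted at the origin on the work surface. World frame = base frame: x ahead of the robot, y to its left, z up, the work surface at z = 0. Lengths are in m, angles in rad, forces in N, time in s.
With the tool pointing down it reaches from about 0.35 to 0.85 m from the base axis. Payload 8.1 kg.
Tool frame: the origin (TCP) lies midway between the tips of the shut fingers; the grasp point (between the pads) lies 19 mm behind it; z points along the fingers, y is the line along which they close (so a half turn about z gives the same grasp; the last joint's range is limited). The gripper opens to 93 mm and grips with 3 to 60 N. Pads are 15 mm wide; open, the fingers measure 128 mm over their backs; the gripper's body (75 mm by 188 mm) begins 65 mm behind the grasp point.
Start: joints at [-1.216, 0.13, 1.488, -0, 1.523, -0.085], TCP at [0.255, -0.543, 0.219] pointing down, gripper open.
Joint ranges: [-2.96, 2.96], [-0.89, 2.26], [0.02, 2.5], [-1.34, 4.48], [0, 2.73], [-2.66, 2.66]. Speed limits (rad/s): [2.39, 2.39, 2.79, 3.14, 3.14, 3.14].

## Interface

Orientations are given as a rotation vector (axis times angle).
In Python, from plant import read_state, read_camera, camera_model, close_job gives the robot as it stands. The module is installed in compiled form; this text tells all that it offers.
- The arm moves only by the tool carry_out, never from a script. Its argument "moves" is a list of rows, each an object of numbers: "jaw": the finger opening in m, from 0 to 0.093; "dx", "dy", "dz": the shift along the tool's x, y, z in m; "yaw": the turn about the tool's z in rad. In form: [{"jaw": .., "dx": .., "dy": .., "dz": .., "yaw": ..}, ...]. A call has 1 to 8 rows; each row shifts and turns the commanded pose from where the row before left it, along the tool's axes as they then stand; what a row does not reach is not made up. A row lasts 1/8 s, in which the tool goes at most 62.5 mm and 10.7 degrees, less where a joint would pass 70% of its speed; a pose out of reach is approached as far as the arm can. A call is refused whole if a number of a shift passes 0.0625 or a number of a turn 0.188, either way. A call with a gripper value outside its range is refused whole. The fingers move at their own pace and stop on an object; "grip_force" is the grip in N (left out, the last holds). Time passes only in rows, so rows that do not move let the fingers close. It gives the time, the measured TCP pose, the force, the opening and the grip force at its end, in the units of the state.
- read_state(): the state, without advancing time (a new reading comes with each control period).
- read_camera(name): name is "scene" or "top"; returns the picture (384x512x3 uint8, red, green, blue); there is no depth.
- camera_model(name): a dict with "camera_matrix" (3x3 intrinsics, pixels), "view" (4x4, takes a point from world to camera coordinates). Camera axes: x right, y up, looking along -z (the intrinsics and any distortion apply to the point x, -y, -z); pixel columns grow to the right and rows downward; lengths in m; the calibration is good to about 2 mm. A picture is of the moment at which its call begins. camera_model takes no time and is no camera call.
- close_job(): hands the job in; it is judged then, once.
The state is a dict: "t": time; "q": joint angles; "dq": joint speeds; "joint_torque": joint torques, N m; "tool_pos": TCP position; "orientation": TCP orientation; "force": force on the tool from outside, world axes, zero at the start; "wrist_torque": the same for the moment, N m; "opening": finger opening in m; "gripper_force": force on a finger pad.
Only numpy, scipy, OpenCV 4.12 (cv2) and the standard library are available. Lean on these libraries where they do the work, as an engineer would, in place of code of your own. Each camera call takes 0.05 s, during which the arm holds its last target. There are 200 camera calls.

## Working session

There is one attempt and no reset: what is moved stays moved. The work goes in short steps, Python scripts to look and compute and a tool call to move; the robot and the scene stay as the last step left them, time stands still between calls to the robot, and variables do not carry over. Pictures are saved under pics/ and viewed, at most 11 in all, crops included, and the job is handed in when it is done.

Besides the shell and the picture viewer there is one more tool, called after "Emit:" by a JSON object that holds its "method" and its "body". carry_out: Moves the arm, as the interface text tells. Its arguments: {"type":"object","properties":{"moves":{"type":"array","items":{"type":"object","properties":{"jaw":{"type":"number"},"dx":{"type":"number"},"dy":{"type":"number"},"dz":{"type":"number"},"yaw":{"type":"number"}}}},"grip_force":{"type":"number"}},"required":["moves"]}

```bash
mkdir -p pics
cat > h.py <<'E'
import numpy as np, cv2
from plant import read_state, read_camera, camera_model, close_job
def snap(n,f,crop=None,s=1):
    im=read_camera(n)
    cv2.imwrite('pics/raw_'+f,im[...,::-1])
    out(im,f,crop,s)
def out(im,f,crop=None,s=1):
    if crop: x0,y0,x1,y1=crop; im=im[y0:y1,x0:x1]
    cv2.imwrite('pics/'+f,cv2.resize(im[...,::-1],None,fx=s,fy=s,interpolation=cv2.INTER_CUBIC))
def pix(n,u,v,z):
    m=camera_model(n);K=np.array(m['camera_matrix']);V=np.array(m['view'])
    d=np.linalg.inv(K)@[u,v,1];d=np.array([d[0],-d[1],-d[2]])
    R=V[:3,:3];c=-R.T@V[:3,3];d=R.T@d
    return c+d*(z-c[2])/d[2]
def proj(n,p):
    m=camera_model(n);K=np.array(m['camera_matrix']);V=np.array(m['view'])
    q=V[:3,:3]@np.array(p)+V[:3,3];q=K@[q[0],-q[1],-q[2]];return q[:2]/q[2]
E
python3 - <<'E'
from h import *
print(camera_model('top'));print(camera_model('scene'));s=read_state();print(s)
snap('top','t0.png',None,1.5);snap('scene','s0.png',None,1.5)
E
```

```text
{'camera_matrix': array([[464.98653936,   0.        , 251.71860457],
       [  0.        , 464.98653936, 187.45888547],
       [  0.        ,   0.        ,   1.        ]]), 'view': array([[-0.02202321, -0.99966979, -0.01323961, -0.03802278],
       [ 0.99830825, -0.02270214,  0.05352809, -0.51198119],
       [-0.05381099, -0.01203835,  0.99847857, -1.52461089],
       [ 0.        ,  0.        ,  0.        ,  1.        ]])}
{'camera_matrix': array([[490.81281445,   0.        , 253.27936266],
       [  0.        , 490.81281445, 185.28686504],
       [  0.        ,   0.        ,   1.        ]]), 'view': array([[-0.69886396,  0.71506948,  0.01627266,  0.43666228],
       [-0.3685365 , -0.37949634,  0.8486244 ,  0.10134175],
       [ 0.61300083,  0.58707594,  0.52874552, -2.05430701],
       [ 0.        ,  0.        ,  0.        ,  1.        ]])}
{'t': 0.0, 'q': array([-1.21644807e+00,  1.31136472e-01,  1.48928672e+00, -7.49960709e-06,
        1.52300784e+00, -8.53900705e-02]), 'dq': array([-0.00107008, -0.00275203, -0.00087902,  0.00097427,  0.00043997,
       -0.00016521]), 'joint_torque': array([-1.58501025e-03, -5.59842789e+01, -4.91764748e+01,  7.65740848e-02,
        3.53083864e-02, -1.18179255e-04]), 'tool_pos': array([ 0.25524382, -0.54236413,  0.21759812]), 'orientation': array([-3.06418484e+00, -6.84790893e-01,  3.98597502e-04]), 'force': array([0.41485495, 0.69172053, 0.07723975]), 'wrist_torque': array([-0.02738076, -0.00745651,  0.05071199]), 'gripper_force': 0.0, 'opening': 0.09287461517461819}
```

View pics/t0.png

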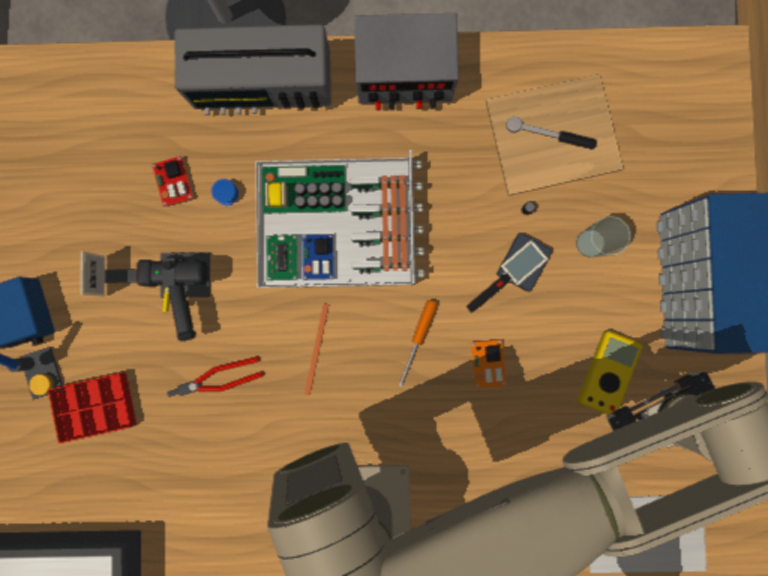

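View pics/s0.png

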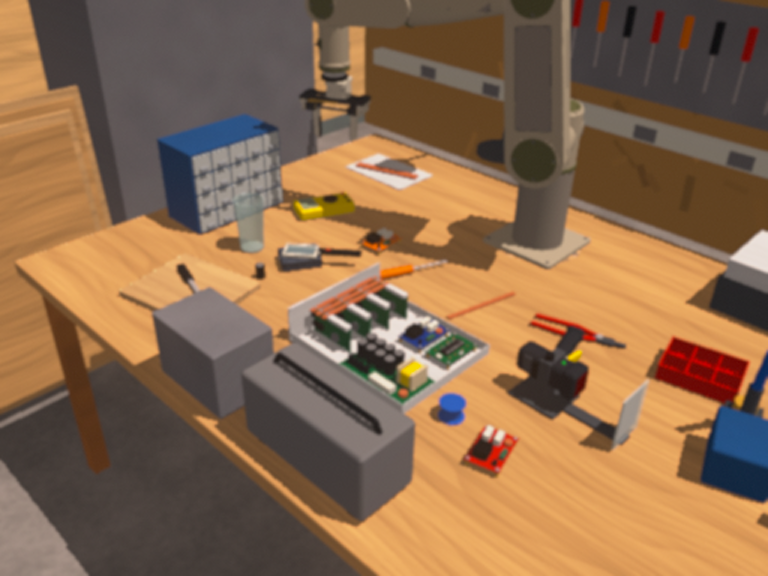

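Top view (1.5x): the scanner is at (178,290) with its yellow trigger at (166,300). The magnifier lens is at (525,260) and its handle end at (470,308). The amp is at (335,222), with the green board at (281,257) and the blue one at (320,257). Possible mix-ups: the ratchet tool on a board at (550,132), the big green amp board at (300,190), and the orange (488,362) and red (172,180) relay look-alikes. My choices are the items named first. Next is a close crop to check them.

Run:
```python
from h import *
im=cv2.imread('pics/raw_t0.png')
def c(x0,y0,w,h,s):return cv2.resize(im[y0:y0+h,x0:x0+w],None,fx=s,fy=s,interpolation=cv2.INTER_CUBIC)
a=c(50,160,95,70,4);b=c(305,150,95,70,4);d=c(165,150,70,50,6)
o=np.zeros((590,790,3),np.uint8);o[:280,:380]=a;o[:280,400:780]=b;o[285:585,:420]=d
cv2.imwrite('pics/m1.png',o)
```

```text
(no output)
```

View pics/m1.png

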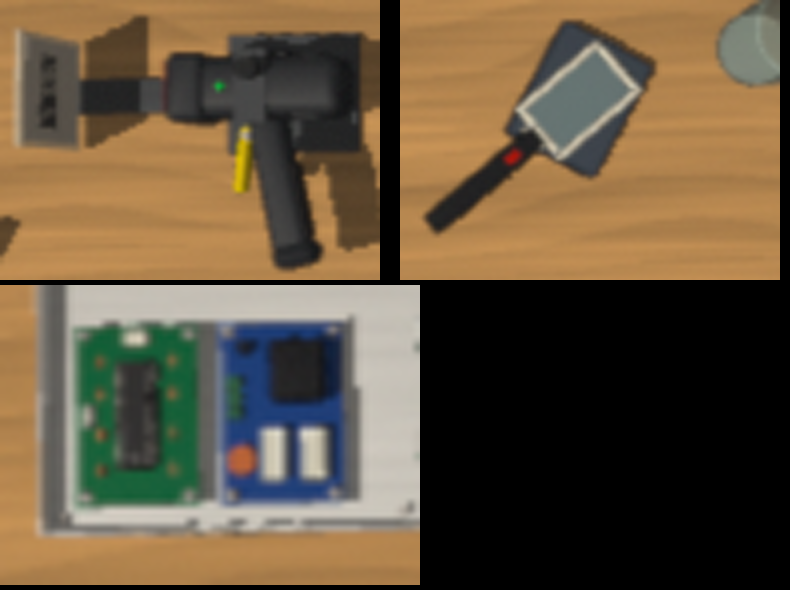

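The crops confirm the choices: trigger (246,128)-(241,190), handle axis (279,150)-(297,230) in the mosaic. The magnifier's white frame has corners (597,42), (642,90), (560,160), (516,108) and its handle end at (434,222). The chip spans (116,360)-(158,470) on the green board.

Run:
```python
from h import *
def P(x,y,ox,oy,x0,y0,s,z): return pix('top',x0+(x-ox+.5)/s-.5,y0+(y-oy+.5)/s-.5,z)
S=lambda x,y,z:P(x,y,0,0,50,160,4,z); M=lambda x,y,z:P(x,y,400,0,305,150,4,z); C=lambda x,y,z:P(x,y,0,285,165,150,6,z)
a,b,e=S(279.5,150,.08),S(297,230,.08),S(299,268,.075)
d=(a-b)[:2];d/=np.linalg.norm(d);print('scanner',a,b,'butt',e,'yaw deg',np.degrees(np.arctan2(d[1],d[0])))
n=np.array([-d[1],d[0]]); o=e[:2]+d*.119;print('origin from butt',o,'grip',o-d*.036+n*.006)
print('hinge',S(246,126,.084),'trigtip',S(241,191,.084), 'hinge pred',o-d*.008+n*.014)
cs=np.array([M(*c,.042) for c in [(597,42),(642,90),(560,160),(516,108)]]);print(cs)
print('lens',cs.mean(0)); t=M(434,222,.043);v=cs.mean(0)-t;print('tip',t,np.linalg.norm(v),np.degrees(np.arctan2(v[1],v[0])))
w=cs[0]-cs[3];print(np.linalg.norm(w),np.degrees(np.arctan2(w[1],w[0])))
w=cs[1]-cs[2];print(np.linalg.norm(w),np.degrees(np.arctan2(w[1],w[0])))
k=np.array([C(*c,.029) for c in [(116,360),(160,360),(158,470),(114,470)]]);print(k,k.mean(0))
g=np.array([C(*c,.017) for c in [(76,328),(200,324),(197,504),(76,504)]]);print(g,g.mean(0))
```

```text
scanner [0.48624836 0.36984632 0.08      ] [0.42260595 0.35637593 0.08      ] butt [0.39247106 0.35644661 0.075     ] yaw deg 11.950701247841868
origin from butt [0.50889187 0.38108794] grip [0.47242971 0.37950338]
hinge [0.5056997  0.39514725 0.084     ] trigtip [0.4543587  0.39941125 0.084     ] hinge pred [0.49816628 0.39312795]
[[ 0.59078325 -0.38342663  0.042     ]
 [ 0.55087062 -0.41846219  0.042     ]
 [ 0.49560643 -0.35034036  0.042     ]
 [ 0.53859888 -0.31614975  0.042     ]]
lens [ 0.54396479 -0.36709473  0.042     ]
tip [ 0.4477343 -0.2469943  0.043    ] 0.15390068555706854 -51.296541449312194
0.08514333042960555 -52.20049230407034
0.08771951353966055 -50.94912686594665
[[0.59882961 0.17155028 0.029     ]
 [0.59826249 0.14738415 0.029     ]
 [0.53784751 0.14938993 0.029     ]
 [0.53840077 0.1735055  0.029     ]] [0.56833509 0.16045746 0.029     ]
[[0.61847386 0.19535379 0.017     ]
 [0.61907379 0.12663417 0.017     ]
 [0.51944553 0.12986646 0.017     ]
 [0.52096717 0.19666385 0.017     ]] [0.56949009 0.16212957 0.017     ]
```

```bash
python3 - <<'E'
from h import *
im=cv2.imread('pics/raw_t0.png')
g=cv2.cvtColor(im,6).astype(float)
L=[];R=[]
for r in range(194,226):
    row=cv2.resize(g[r:r+1,100:150],None,fx=8,fy=1,interpolation=cv2.INTER_LINEAR)[0]
    i=np.where(row<75)[0]
    if len(i): 
        u=[100+(i[0]+.5)/8-.5,100+(i[-1]+.5)/8-.5]; p=[pix('top',x,r,.075)[:2] for x in u]
        print(r,np.round(u,1),np.round(p[0],4),np.round(p[1],4),round(np.linalg.norm(p[1]-p[0]),4))
hsv=cv2.cvtColor(im,40);m=cv2.inRange(hsv,(22,120,80),(35,255,255));m[:, :100]=0;m[:,125:]=0;m[:185]=0;m[215:]=0
ys,xs=np.where(m);q=cv2.minAreaRect(np.c_[xs,ys].astype(np.float32));print(q);
for c in cv2.boxPoints(q):print(c,pix('top',*c,.084))
E
python3 -c "
import cv2;im=cv2.imread('pics/raw_t0.png')[180:230,95:150];cv2.imwrite('pics/sc.png',cv2.resize(im,None,fx=12,fy=12,interpolation=cv2.INTER_CUBIC))"
```

```text
194 [112.7 139.9] [0.4969 0.393 ] [0.4949 0.306 ] 0.0871
195 [112.8 139.9] [0.4937 0.3927] [0.4917 0.306 ] 0.0867
196 [112.6 140.4] [0.4905 0.3935] [0.4885 0.3044] 0.0891
197 [112.4 140.7] [0.4874 0.3939] [0.4853 0.3037] 0.0903
198 [112.4 141.2] [0.4842 0.3939] [0.4821 0.3021] 0.0918
199 [112.4 141.2] [0.481  0.3939] [0.4789 0.3021] 0.0918
200 [113.4 141.7] [0.4777 0.3908] [0.4757 0.3006] 0.0902
201 [113.6 142.1] [0.4745 0.3904] [0.4725 0.2994] 0.091
202 [114.1 142.7] [0.4713 0.3888] [0.4693 0.2974] 0.0914
203 [114.6 142.9] [0.4681 0.3872] [0.4661 0.2967] 0.0906
204 [114.7 142.8] [0.4649 0.3869] [0.4629 0.2971] 0.0898
205 [114.9 142.6] [0.4617 0.3861] [0.4598 0.2979] 0.0882
206 [114.9 142.4] [0.4585 0.3861] [0.4566 0.2984] 0.0878
207 [115.3 143.1] [0.4553 0.3849] [0.4534 0.2964] 0.0885
208 [115.4 143.4] [0.4521 0.3845] [0.4502 0.2952] 0.0893
209 [115.6 143.4] [0.449  0.3842] [0.447  0.2953] 0.0889
210 [115.9 143.3] [0.4458 0.383 ] [0.4438 0.2957] 0.0873
211 [115.9 143.7] [0.4426 0.383 ] [0.4406 0.2945] 0.0885
212 [116.3 144.2] [0.4394 0.3818] [0.4374 0.293 ] 0.0889
213 [116.6 143.6] 
[... 341 characters left out ...]
 [0.4171 0.3776] [0.4152 0.2932] 0.0844
220 [117.9 141.1] [0.4139 0.3768] [0.4123 0.3032] 0.0737
221 [117.9 137.1] [0.4107 0.3768] [0.4094 0.3159] 0.0609
222 [118.2 130.1] [0.4075 0.3761] [0.4067 0.3382] 0.0378
223 [118.1 129.8] [0.4044 0.3765] [0.4036 0.339 ] 0.0374
224 [118.1 129.4] [0.4012 0.3765] [0.4004 0.3403] 0.0362
225 [118.4 128.3] [0.398  0.3753] [0.3973 0.3439] 0.0315
((110.5, 199.50003051757812), (3.880645275115967, 15.224069595336914), 5.7105937004089355)
[107.81188 206.88123] [0.45606393 0.40595091 0.084     ]
[109.32673 191.7327 ] [0.50390227 0.40087572 0.084     ]
[113.18812 192.11884] [0.50240053 0.38860708 0.084     ]
[111.67327 207.26736] [0.45457217 0.39370242 0.084     ]
```

View pics/sc.png

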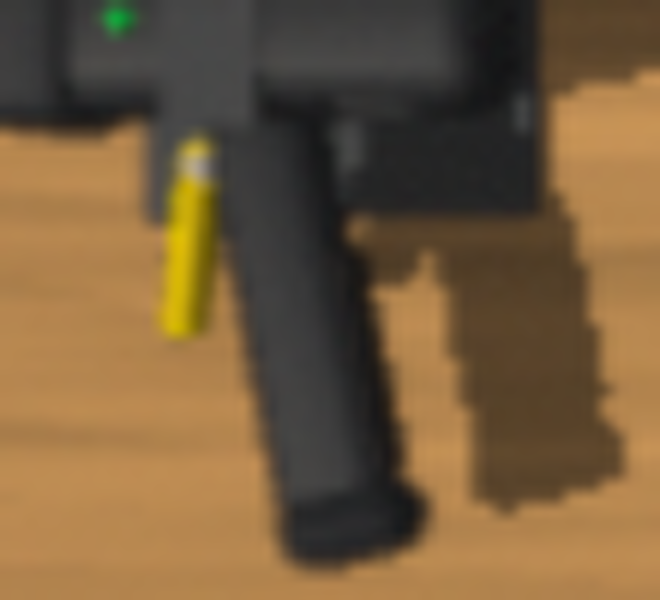

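Scanner: the handle's left edge gives a yaw of about 12.5°, with the origin near (0.510, 0.382). The trigger spans (195,150)-(185,335) in the crop, on the handle's +y side. Next I write a planner that gives moves in tool axes.

```bash
cat >> h.py <<'E'
from scipy.spatial.transform import Rotation as Ro
def plan(targets,start=None,n=None):
    """targets: (x,y,z,ang_deg of tool y, rows, mode); prints rows in tool axes (tool taken as pointing down)"""
    s=read_state();p=np.array(s['tool_pos']);R=Ro.from_rotvec(s['orientation']).as_matrix()
    a=np.degrees(np.arctan2(R[1,1],R[0,1])); print('at',p.round(4),'tooly',a.round(2),'tilt z',R[:,2].round(4),'t',s['t'],'F',np.round(s['force'],1),'open',s['opening'])
    for (x,y,z,ang,k,mode) in targets:
        d=(ang-a+180)%360-180; p1=np.array([x,y,z]);pr=p;ar=a
        for i in range(1,k+1):
            f=i/k
            if mode=='polar':
                r0,r1=np.hypot(*p[:2]),np.hypot(x,y);t0,t1=np.arctan2(p[1],p[0]),np.arctan2(y,x)
                r=r0+(r1-r0)*f;t=t0+(t1-t0)*f;q=np.array([r*np.cos(t),r*np.sin(t),p[2]+(z-p[2])*f])
            else: q=p+(p1-p)*f
            yw=np.radians(ar);Y=np.array([np.cos(yw),np.sin(yw),0]);Z=np.array([0,0,-1.]);X=np.cross(Y,Z)
            e=q-pr; an=a+d*f
            print('{"dx":%.4f,"dy":%.4f,"dz":%.4f,"yaw":%.4f},'%(e@X,e@Y,e@Z,-np.radians(an-ar)))
            pr=q;ar=an
        p=p1;a=ang;print('--')
E
python3 -c "
from h import *
plan([(.4740,.3785,.225,-77.5,20,'polar'),(.4740,.3785,.056,-77.5,5,'lin')])"
```

```text
at [ 0.2553 -0.5424  0.2177] tooly -64.8 tilt z [-5.0e-04  1.5e-03 -1.0e+00] t 0.1 F [ 0.7 -0.4  0.8] open 0.09318666511075457
{"dx":0.0541,"dy":-0.0021,"dz":-0.0004,"yaw":0.0111},
{"dx":0.0536,"dy":-0.0076,"dz":-0.0004,"yaw":0.0111},
{"dx":0.0526,"dy":-0.0129,"dz":-0.0004,"yaw":0.0111},
{"dx":0.0510,"dy":-0.0182,"dz":-0.0004,"yaw":0.0111},
{"dx":0.0490,"dy":-0.0233,"dz":-0.0004,"yaw":0.0111},
{"dx":0.0464,"dy":-0.0281,"dz":-0.0004,"yaw":0.0111},
{"dx":0.0433,"dy":-0.0327,"dz":-0.0004,"yaw":0.0111},
{"dx":0.0398,"dy":-0.0369,"dz":-0.0004,"yaw":0.0111},
{"dx":0.0359,"dy":-0.0408,"dz":-0.0004,"yaw":0.0111},
{"dx":0.0316,"dy":-0.0443,"dz":-0.0004,"yaw":0.0111},
{"dx":0.0270,"dy":-0.0473,"dz":-0.0004,"yaw":0.0111},
{"dx":0.0221,"dy":-0.0498,"dz":-0.0004,"yaw":0.0111},
{"dx":0.0169,"dy":-0.0518,"dz":-0.0004,"yaw":0.0111},
{"dx":0.0116,"dy":-0.0533,"dz":-0.0004,"yaw":0.0111},
{"dx":0.0062,"dy":-0.0542,"dz":-0.0004,"yaw":0.0111},
{"dx":0.0007,"dy":-0.0546,"dz":-0.0004,"yaw":0.0111},
{"dx":-0.0049,"dy":-0.0544,"dz":-0.0004,"yaw":0.0111},
{"dx":-0.0103,"dy":-0.0537,"dz":-0.0004,"yaw":0.0111},
{"dx":-0.0157,"dy":-0.0524,"dz":-0.0004,"yaw":0.0111},
{"dx":-0.0209,"dy":-0.0505,"dz":-0.0004,"yaw":0.0111},
--
{"dx":0.0000,"dy":0.0000,"dz":0.0338,"yaw":-0.0000},
{"dx":0.0000,"dy":0.0000,"dz":0.0338,"yaw":-0.0000},
{"dx":0.0000,"dy":0.0000,"dz":0.0338,"yaw":-0.0000},
{"dx":0.0000,"dy":0.0000,"dz":0.0338,"yaw":-0.0000},
{"dx":0.0000,"dy":0.0000,"dz":0.0338,"yaw":-0.0000},
--
```

Emit:
{"method": "carry_out", "body": {"moves": [{"dx": 0.054, "dy": -0.002, "yaw": 0.011}, {"dx": 0.0535, "dy": -0.0075, "yaw": 0.011}, {"dx": 0.0525, "dy": -0.013, "yaw": 0.011}, {"dx": 0.051, "dy": -0.018, "yaw": 0.011}, {"dx": 0.049, "dy": -0.023, "yaw": 0.011}, {"dx": 0.0465, "dy": -0.028, "yaw": 0.011}, {"dx": 0.0435, "dy": -0.0325, "yaw": 0.011}, {"dx": 0.04, "dy": -0.037, "yaw": 0.011}]}}

```text
invalid input at $.moves[0]: expected keys jaw, dx, dy, dz, yaw
```

Emit:
{"method": "carry_out", "body": {"moves": [{"dx": 0.036, "dy": -0.041, "yaw": 0.011}, {"dx": 0.0315, "dy": -0.0445, "yaw": 0.011}, {"dx": 0.027, "dy": -0.0475, "yaw": 0.011}, {"dx": 0.022, "dy": -0.05, "yaw": 0.011}, {"dx": 0.017, "dy": -0.052, "yaw": 0.011}, {"dx": 0.0115, "dy": -0.0535, "yaw": 0.011}, {"dx": 0.006, "dy": -0.054, "yaw": 0.011}, {"dx": 0.0005, "dy": -0.0545, "yaw": 0.011}]}}

```text
invalid input at $.moves[0]: expected keys jaw, dx, dy, dz, yaw
```

Emit:
{"method": "carry_out", "body": {"moves": [{"dx": -0.005, "dy": -0.0545, "yaw": 0.011}, {"dx": -0.0105, "dy": -0.0535, "yaw": 0.011}, {"dx": -0.0155, "dy": -0.0525, "yaw": 0.011}, {"dx": -0.021, "dy": -0.0505, "yaw": 0.011}, {"dx": 0}, {"dx": 0}]}}

```text
invalid input at $.moves[0]: expected keys jaw, dx, dy, dz, yaw
```

```bash
python3 -c "
from h import *
plan([(.4740,.3785,.150,-77.5,2,'lin'),(.4740,.3785,.056,-77.5,4,'lin')]);print(read_state()['q'])
snap('top','t1.png',(40,110,210,240),4.5)"
```

```text
at [ 0.2553 -0.5424  0.2177] tooly -64.8 tilt z [-5.0e-04  1.5e-03 -1.0e+00] t 0.1 F [ 0.7 -0.4  0.8] open 0.09318666511075457
{"dx":0.2950,"dy":-0.3701,"dz":0.0339,"yaw":0.1108},
{"dx":0.2522,"dy":-0.4004,"dz":0.0339,"yaw":0.1108},
--
{"dx":0.0000,"dy":0.0000,"dz":0.0235,"yaw":-0.0000},
{"dx":0.0000,"dy":0.0000,"dz":0.0235,"yaw":-0.0000},
{"dx":0.0000,"dy":0.0000,"dz":0.0235,"yaw":-0.0000},
{"dx":0.0000,"dy":0.0000,"dz":0.0235,"yaw":-0.0000},
--
[-1.21639254e+00  1.31066763e-01  1.48916558e+00  2.76106646e-05
  1.52299478e+00 -8.53660877e-02]
```

View pics/t1.png

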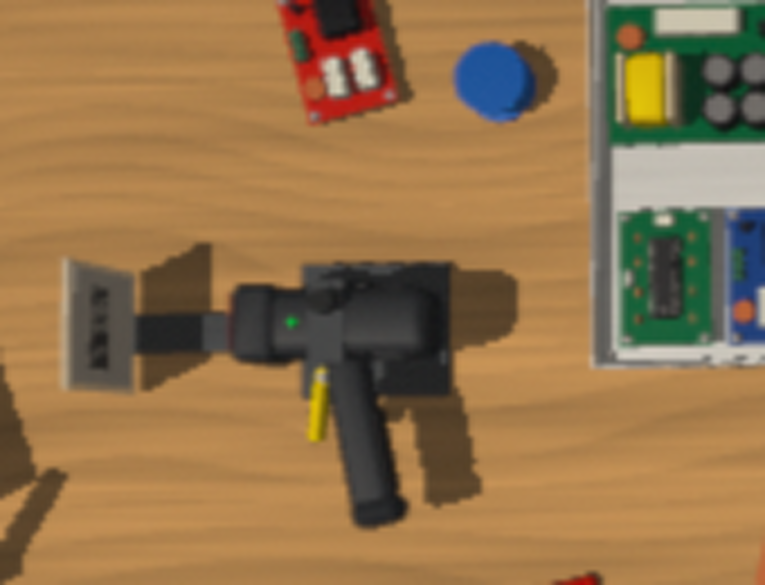

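The moves were refused because all five keys are required. The picture shows the arm has not moved and the scanner is unchanged (trigger at (318,405)).

Emit:
{"method": "carry_out", "body": {"moves": [{"jaw": 0.093, "dx": 0.054, "dy": -0.002, "dz": 0, "yaw": 0.011}, {"jaw": 0.093, "dx": 0.0535, "dy": -0.0075, "dz": 0, "yaw": 0.011}, {"jaw": 0.093, "dx": 0.0525, "dy": -0.013, "dz": 0, "yaw": 0.011}, {"jaw": 0.093, "dx": 0.051, "dy": -0.018, "dz": 0, "yaw": 0.011}, {"jaw": 0.093, "dx": 0.049, "dy": -0.023, "dz": 0, "yaw": 0.011}, {"jaw": 0.093, "dx": 0.0465, "dy": -0.028, "dz": 0, "yaw": 0.011}, {"jaw": 0.093, "dx": 0.0435, "dy": -0.0325, "dz": 0, "yaw": 0.011}, {"jaw": 0.093, "dx": 0.04, "dy": -0.037, "dz": 0, "yaw": 0.011}]}}

```text
t: 1.15
tool_pos: [0.5539, -0.239, 0.2182]
orientation: [-3.093, -0.549, 0.001]
force: [-0.3, -0.1, 0.4]
opening: 0.093
gripper_force: 0.0
```

Emit:
{"method": "carry_out", "body": {"moves": [{"jaw": 0.093, "dx": 0.036, "dy": -0.041, "dz": 0, "yaw": 0.011}, {"jaw": 0.093, "dx": 0.0315, "dy": -0.0445, "dz": 0, "yaw": 0.011}, {"jaw": 0.093, "dx": 0.027, "dy": -0.0475, "dz": 0, "yaw": 0.011}, {"jaw": 0.093, "dx": 0.022, "dy": -0.05, "dz": 0, "yaw": 0.011}, {"jaw": 0.093, "dx": 0.017, "dy": -0.052, "dz": 0, "yaw": 0.011}, {"jaw": 0.093, "dx": 0.0115, "dy": -0.0535, "dz": 0, "yaw": 0.011}, {"jaw": 0.093, "dx": 0.006, "dy": -0.054, "dz": 0, "yaw": 0.011}, {"jaw": 0.093, "dx": 0.0005, "dy": -0.0545, "dz": 0, "yaw": 0.011}]}}

```text
t: 2.15
tool_pos: [0.5745, 0.1877, 0.2182]
orientation: [3.114, 0.413, -0.001]
force: [1.1, 0.9, -0.8]
opening: 0.0928
gripper_force: 0.0
```

Emit:
{"method": "carry_out", "body": {"moves": [{"jaw": 0.093, "dx": -0.005, "dy": -0.0545, "dz": 0, "yaw": 0.011}, {"jaw": 0.093, "dx": -0.0105, "dy": -0.0535, "dz": 0, "yaw": 0.011}, {"jaw": 0.093, "dx": -0.0155, "dy": -0.0525, "dz": 0, "yaw": 0.011}, {"jaw": 0.093, "dx": -0.021, "dy": -0.0505, "dz": 0, "yaw": 0.011}, {"jaw": 0.093, "dx": 0, "dy": 0, "dz": 0, "yaw": 0}, {"jaw": 0.093, "dx": 0, "dy": 0, "dz": 0, "yaw": 0}]}}

```text
t: 2.9
tool_pos: [0.473, 0.3779, 0.2183]
orientation: [3.122, 0.346, -0.0]
force: [0.4, 0.0, -0.1]
opening: 0.0932
gripper_force: 0.0
```

```bash
python3 -c "
from h import *
plan([(.4740,.3785,.150,-77.5,2,'lin'),(.4740,.3785,.056,-77.5,4,'lin')]);print(read_state()['q'])
"
```

```text
at [0.473  0.3779 0.2183] tooly -77.36 tilt z [-1.e-04 -7.e-04 -1.e+00] t 2.9 F [ 0.4  0.  -0.1] open 0.09315155285332495
{"dx":0.0006,"dy":-0.0002,"dz":0.0342,"yaw":0.0012},
{"dx":0.0006,"dy":-0.0002,"dz":0.0342,"yaw":0.0012},
--
{"dx":0.0000,"dy":0.0000,"dz":0.0235,"yaw":-0.0000},
{"dx":0.0000,"dy":0.0000,"dz":0.0235,"yaw":-0.0000},
{"dx":0.0000,"dy":0.0000,"dz":0.0235,"yaw":-0.0000},
{"dx":0.0000,"dy":0.0000,"dz":0.0235,"yaw":-0.0000},
--
[ 5.89721610e-01  1.45527233e-01  1.47225839e+00 -5.42258788e-04
  1.52433195e+00  1.93990871e+00]
```

Emit:
{"method": "carry_out", "body": {"moves": [{"jaw": 0.093, "dx": 0.001, "dy": 0, "dz": 0.045, "yaw": 0}, {"jaw": 0.093, "dx": 0, "dy": 0, "dz": 0.035, "yaw": 0}, {"jaw": 0.093, "dx": 0, "dy": 0, "dz": 0.03, "yaw": 0}, {"jaw": 0.093, "dx": 0, "dy": 0, "dz": 0.03, "yaw": 0}, {"jaw": 0.093, "dx": 0, "dy": 0, "dz": 0.022, "yaw": 0}, {"jaw": 0.093, "dx": 0, "dy": 0, "dz": 0, "yaw": 0}]}}

```text
t: 3.65
tool_pos: [0.4734, 0.3758, 0.0542]
orientation: [3.121, 0.341, -0.006]
force: [-0.3, -0.6, 0.6]
opening: 0.0928
gripper_force: 0.0
```

```bash
python3 -c "
from h import *
snap('scene','s1.png',(320,180,450,280),6);print(read_state()['force'])
"
```

```text
[-0.17846139 -0.2956515   0.76233533]
```

View pics/s1.png

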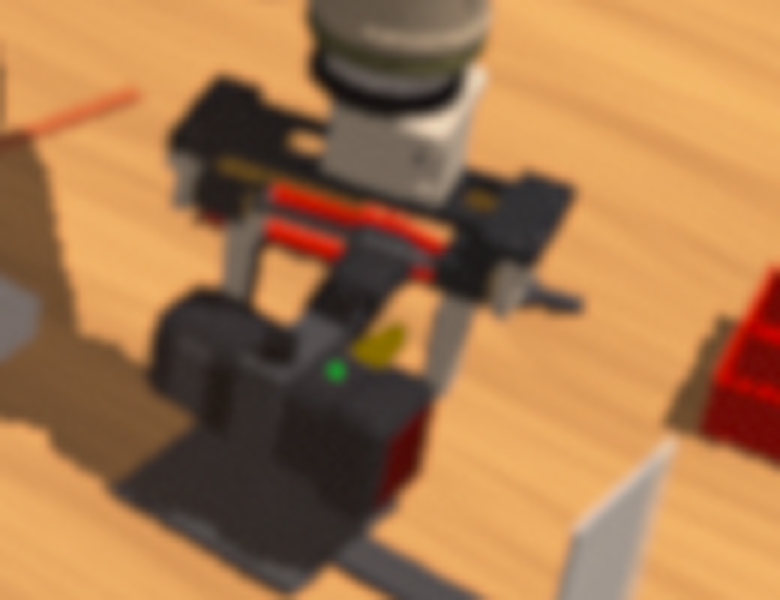

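The fingers straddle the handle (350,270) and the yellow trigger (380,345) with room on both sides. I'll close slowly.

Emit:
{"method": "carry_out", "body": {"grip_force": 15, "moves": [{"jaw": 0.065, "dx": 0, "dy": -0.0015, "dz": 0, "yaw": 0}, {"jaw": 0.055, "dx": 0, "dy": 0, "dz": 0, "yaw": 0}, {"jaw": 0.048, "dx": 0, "dy": 0, "dz": 0, "yaw": 0}, {"jaw": 0.043, "dx": 0, "dy": 0, "dz": 0, "yaw": 0}, {"jaw": 0.043, "dx": 0, "dy": 0, "dz": 0, "yaw": 0}]}}

```text
t: 4.32
tool_pos: [0.4734, 0.3802, 0.0568]
orientation: [-3.122, -0.345, 0.0]
force: [-0.8, -2.5, 0.6]
opening: 0.0475
gripper_force: 6.9
```

Emit:
{"method": "carry_out", "body": {"grip_force": 20, "moves": [{"jaw": 0.036, "dx": 0, "dy": 0, "dz": 0, "yaw": 0}, {"jaw": 0.036, "dx": 0, "dy": 0, "dz": 0, "yaw": 0}, {"jaw": 0.036, "dx": 0, "dy": 0, "dz": 0, "yaw": 0}]}}

```text
t: 4.7
tool_pos: [0.4743, 0.376, 0.0566]
orientation: [3.117, 0.342, -0.002]
force: [0.8, -17.1, 8.0]
opening: 0.0389
gripper_force: 19.9
```

Emit:
{"method": "carry_out", "body": {"grip_force": 28, "moves": [{"jaw": 0.034, "dx": 0, "dy": 0.002, "dz": 0, "yaw": 0}, {"jaw": 0.034, "dx": 0, "dy": 0, "dz": 0, "yaw": 0}, {"jaw": 0.034, "dx": 0, "dy": 0, "dz": 0, "yaw": 0}, {"jaw": 0.034, "dx": 0, "dy": 0, "dz": 0, "yaw": 0}]}}

```text
t: 5.2
tool_pos: [0.4743, 0.3758, 0.0567]
orientation: [3.119, 0.343, -0.001]
force: [-0.3, -9.4, 5.5]
opening: 0.0384
gripper_force: 27.9
```

```bash
python3 -c "
from h import *
snap('scene','s2.png',(320,180,450,280),6);s=read_state();print(s['force'],s['opening'],s['gripper_force'],s['tool_pos'])
"
```

```text
[-0.08775227 -9.07121692  4.58551041] 0.03871920860115645 27.85941481590271 [0.47426067 0.37580303 0.05662832]
```

View pics/s2.png

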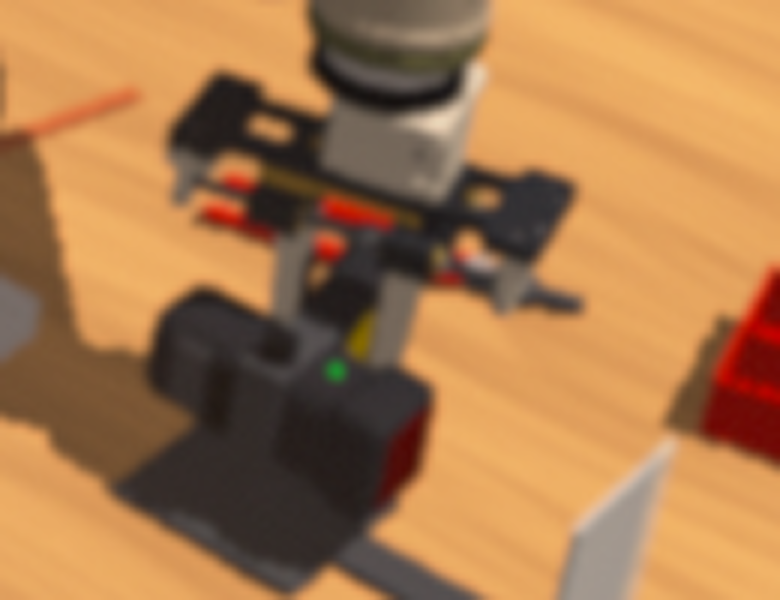

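The trigger is squeezed right in: only a sliver shows at (362,335), and the opening stays at 0.0385 as the force rises from 20 to 28 N. Now I release it and rise.

Emit:
{"method": "carry_out", "body": {"moves": [{"jaw": 0.093, "dx": 0, "dy": 0, "dz": 0, "yaw": 0}, {"jaw": 0.093, "dx": 0, "dy": 0, "dz": 0, "yaw": 0}, {"jaw": 0.093, "dx": 0, "dy": 0, "dz": 0, "yaw": 0}, {"jaw": 0.093, "dx": 0, "dy": 0, "dz": 0, "yaw": 0}, {"jaw": 0.093, "dx": 0, "dy": 0, "dz": -0.04, "yaw": 0}, {"jaw": 0.093, "dx": 0, "dy": 0, "dz": -0.06, "yaw": 0}, {"jaw": 0.093, "dx": 0, "dy": 0, "dz": -0.06, "yaw": 0}, {"jaw": 0.093, "dx": 0, "dy": 0, "dz": 0, "yaw": 0}]}}

```text
t: 6.25
tool_pos: [0.4769, 0.3799, 0.224]
orientation: [-3.117, -0.344, -0.016]
force: [0.1, -0.3, 0.2]
opening: 0.0929
gripper_force: 0.0
```

```bash
python3 -c "
from h import *
im=read_camera('scene');im2=im[180:280,320:450];hsv=cv2.cvtColor(im2,cv2.COLOR_RGB2HSV)
m=cv2.inRange(hsv,(22,150,60),(35,255,255))
im0=cv2.imread('pics/raw_s1.png')[180:280,320:450];print(m[50:65].sum()/255, (cv2.inRange(cv2.cvtColor(im0,40),(22,150,60),(35,255,255))[50:65]).sum()/255)
plan([(.4905,-.300,.215,-141.4,16,'polar'),(.4905,-.300,.02,-141.4,6,'lin')])
"
```

```text
50.0 32.0
at [0.4755 0.3789 0.2202] tooly -77.4 tilt z [ 0.0052  0.0034 -1.    ] t 6.3 F [-0.9  0.7 -1.1] open 0.0929702062162617
{"dx":0.0168,"dy":0.0432,"dz":0.0003,"yaw":0.0698},
{"dx":0.0164,"dy":0.0432,"dz":0.0003,"yaw":0.0698},
{"dx":0.0161,"dy":0.0432,"dz":0.0003,"yaw":0.0698},
{"dx":0.0157,"dy":0.0431,"dz":0.0003,"yaw":0.0698},
{"dx":0.0154,"dy":0.0431,"dz":0.0003,"yaw":0.0698},
{"dx":0.0151,"dy":0.0430,"dz":0.0003,"yaw":0.0698},
{"dx":0.0147,"dy":0.0430,"dz":0.0003,"yaw":0.0698},
{"dx":0.0144,"dy":0.0429,"dz":0.0003,"yaw":0.0698},
{"dx":0.0140,"dy":0.0429,"dz":0.0003,"yaw":0.0698},
{"dx":0.0137,"dy":0.0428,"dz":0.0003,"yaw":0.0698},
{"dx":0.0134,"dy":0.0428,"dz":0.0003,"yaw":0.0698},
{"dx":0.0130,"dy":0.0427,"dz":0.0003,"yaw":0.0698},
{"dx":0.0127,"dy":0.0426,"dz":0.0003,"yaw":0.0698},
{"dx":0.0124,"dy":0.0426,"dz":0.0003,"yaw":0.0698},
{"dx":0.0121,"dy":0.0425,"dz":0.0003,"yaw":0.0698},
{"dx":0.0117,"dy":0.0424,"dz":0.0003,"yaw":0.0698},
--
{"dx":0.0000,"dy":0.0000,"dz":0.0325,"yaw":-0.0000},
{"dx":0.0000,"dy":0.0000,"dz":0.0325,"yaw":-0.0000},
{"dx":0.0000,"dy":0.0000,"dz":0.0325,"yaw":-0.0000},
{"dx":0.0000,"dy":0.0000,"dz":0.0325,"yaw":-0.0000},
{"dx":0.0000,"dy":0.0000,"dz":0.0325,"yaw":-0.0000},
{"dx":0.0000,"dy":0.0000,"dz":0.0325,"yaw":-0.0000},
--
```

The yellow of the trigger is fully visible again, so it sprang back. On to the magnifier.

Emit:
{"method": "carry_out", "body": {"moves": [{"jaw": 0.093, "dx": 0.017, "dy": 0.043, "dz": 0, "yaw": 0.07}, {"jaw": 0.093, "dx": 0.0165, "dy": 0.043, "dz": 0, "yaw": 0.07}, {"jaw": 0.093, "dx": 0.016, "dy": 0.043, "dz": 0, "yaw": 0.07}, {"jaw": 0.093, "dx": 0.0155, "dy": 0.043, "dz": 0, "yaw": 0.07}, {"jaw": 0.093, "dx": 0.0155, "dy": 0.043, "dz": 0, "yaw": 0.07}, {"jaw": 0.093, "dx": 0.015, "dy": 0.043, "dz": 0, "yaw": 0.07}, {"jaw": 0.093, "dx": 0.0145, "dy": 0.043, "dz": 0, "yaw": 0.07}, {"jaw": 0.093, "dx": 0.0145, "dy": 0.043, "dz": 0, "yaw": 0.07}]}}

```text
t: 7.3
tool_pos: [0.5873, 0.035, 0.2142]
orientation: [3.095, -0.535, -0.006]
force: [-0.2, 0.2, -0.4]
opening: 0.0928
gripper_force: 0.0
```

Emit:
{"method": "carry_out", "body": {"moves": [{"jaw": 0.07, "dx": 0.014, "dy": 0.043, "dz": 0, "yaw": 0.07}, {"jaw": 0.07, "dx": 0.0135, "dy": 0.043, "dz": 0, "yaw": 0.07}, {"jaw": 0.07, "dx": 0.0135, "dy": 0.043, "dz": 0, "yaw": 0.07}, {"jaw": 0.07, "dx": 0.013, "dy": 0.043, "dz": 0, "yaw": 0.07}, {"jaw": 0.07, "dx": 0.0125, "dy": 0.0425, "dz": 0, "yaw": 0.07}, {"jaw": 0.07, "dx": 0.0125, "dy": 0.0425, "dz": 0, "yaw": 0.07}, {"jaw": 0.07, "dx": 0.012, "dy": 0.0425, "dz": 0, "yaw": 0.07}, {"jaw": 0.07, "dx": 0.0115, "dy": 0.0425, "dz": 0, "yaw": 0.07}]}}

```text
t: 8.3
tool_pos: [0.4853, -0.3008, 0.2143]
orientation: [-2.827, 1.37, 0.005]
force: [0.6, -0.3, 0.4]
opening: 0.0699
gripper_force: 0.0
```

Emit:
{"method": "carry_out", "body": {"moves": [{"jaw": 0.07, "dx": 0, "dy": 0, "dz": 0.05, "yaw": 0}, {"jaw": 0.07, "dx": 0, "dy": 0, "dz": 0.05, "yaw": 0}, {"jaw": 0.07, "dx": 0, "dy": 0, "dz": 0, "yaw": 0}, {"jaw": 0.07, "dx": 0, "dy": 0, "dz": 0, "yaw": 0}]}}

```text
t: 8.8
tool_pos: [0.4873, -0.3003, 0.1175]
orientation: [2.829, -1.366, -0.0]
force: [-0.0, 0.5, 0.4]
opening: 0.0701
gripper_force: 0.0
```

```bash
python3 -c "
from h import *
plan([(.4905,-.300,.02,-141.4,4,'lin')])
im=read_camera('top');im2=read_camera('scene')
for i,n in ((im,'a'),(im2,'b')): cv2.imwrite('pics/raw2'+n+'.png',i[...,::-1])
c=proj('scene',[.5,-.31,.05]);print(c,proj('top',[.5,-.31,.04]))
u,v=int(c[0]),int(c[1]);o=np.zeros((590,790,3),np.uint8)
def put(a,x,y,w,h,i):
  p=cv2.resize(i[y:y+h,x:x+w,::-1],None,fx=4.2,fy=4.2,interpolation=cv2.INTER_CUBIC);o[:p.shape[0],a:a+p.shape[1]]=p
put(0,290,120,90,130,im);put(395,u-45,v-65,90,130,im2);print(u-45,v-65)
cv2.imwrite('pics/m2.png',o)
"
```

```text
at [ 0.4873 -0.3003  0.1175] tooly -141.56 tilt z [-0. -0. -1.] t 8.8 F [-0.   0.5  0.4] open 0.07009477106398146
{"dx":0.0004,"dy":-0.0007,"dz":0.0244,"yaw":-0.0007},
{"dx":0.0004,"dy":-0.0007,"dz":0.0244,"yaw":-0.0007},
{"dx":0.0004,"dy":-0.0007,"dz":0.0244,"yaw":-0.0007},
{"dx":0.0004,"dy":-0.0007,"dz":0.0244,"yaw":-0.0007},
--
[218.82132858 165.392858  ] [331.99981562 188.58393606]
173 100
```

View pics/m2.png

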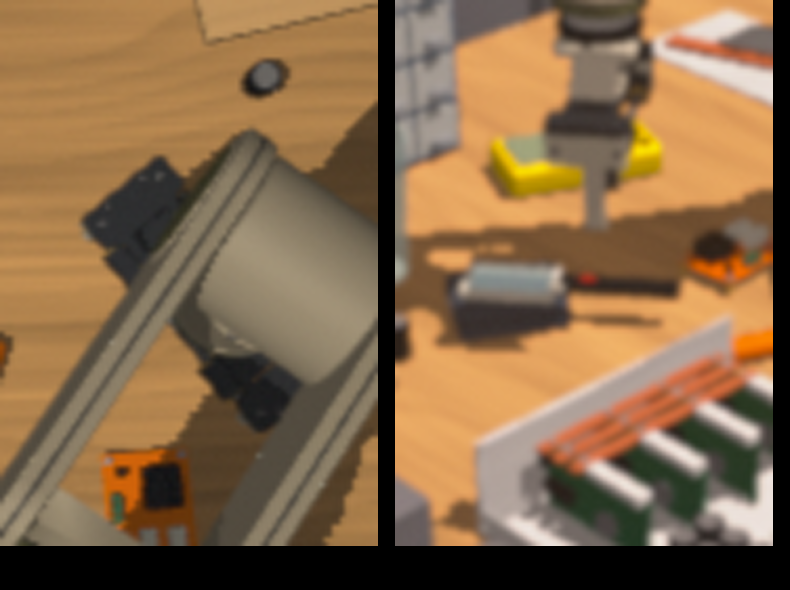

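The fingers are over the handle: in the right-hand view the finger is at (595,225) and the handle runs (565,283)-(680,288). The cabinet, glass and capacitor are clear of the gripper. Descend and grip.

Emit:
{"method": "carry_out", "body": {"grip_force": 40, "moves": [{"jaw": 0.07, "dx": 0.001, "dy": -0.001, "dz": 0.04, "yaw": 0}, {"jaw": 0.07, "dx": 0, "dy": -0.001, "dz": 0.03, "yaw": 0}, {"jaw": 0.07, "dx": 0, "dy": 0, "dz": 0.0175, "yaw": 0}, {"jaw": 0.07, "dx": 0, "dy": 0, "dz": 0.01, "yaw": 0}, {"jaw": 0.07, "dx": 0, "dy": 0, "dz": 0, "yaw": 0}, {"jaw": 0.05, "dx": 0, "dy": 0, "dz": 0, "yaw": 0}, {"jaw": 0.04, "dx": 0, "dy": 0, "dz": 0, "yaw": 0}, {"jaw": 0.03, "dx": 0, "dy": 0, "dz": 0, "yaw": 0}]}}

```text
t: 9.9
tool_pos: [0.4896, -0.3001, 0.0198]
orientation: [2.829, -1.367, 0.002]
force: [-0.1, -0.2, 0.1]
opening: 0.0447
gripper_force: 0.0
```

```bash
python3 -c "
from h import *
im=read_camera('scene');p=im[140:185,200:260,::-1];cv2.imwrite('pics/g.png',cv2.resize(p,None,fx=10,fy=10,interpolation=2))
print(read_state()['tool_pos'],read_state()['force'], read_state()['opening'])
print(pix('scene',240.4,168.6,.04))"
```

```text
[ 0.48942517 -0.30003189  0.01959175] [0.17703254 0.68257459 0.11606123] 0.040053309587294826
[ 0.44512186 -0.24644013  0.04      ]
```

Emit:
{"method": "carry_out", "body": {"moves": [{"jaw": 0.026, "dx": 0, "dy": 0, "dz": 0, "yaw": 0}, {"jaw": 0.018, "dx": 0, "dy": 0, "dz": 0, "yaw": 0}, {"jaw": 0.01, "dx": 0, "dy": 0, "dz": 0, "yaw": 0}, {"jaw": 0.01, "dx": 0, "dy": 0, "dz": 0, "yaw": 0}, {"jaw": 0.01, "dx": 0, "dy": 0, "dz": 0, "yaw": 0}]}}

```text
t: 10.58
tool_pos: [0.4892, -0.2998, 0.0191]
orientation: [2.829, -1.367, -0.0]
force: [-0.8, -0.1, 0.2]
opening: 0.0198
gripper_force: 40.0
```

Emit:
{"method": "carry_out", "body": {"moves": [{"jaw": 0.01, "dx": 0, "dy": 0, "dz": -0.01, "yaw": 0}, {"jaw": 0.01, "dx": 0, "dy": 0, "dz": -0.02, "yaw": 0}, {"jaw": 0.01, "dx": 0, "dy": 0, "dz": -0.03, "yaw": 0}, {"jaw": 0.01, "dx": 0, "dy": 0, "dz": -0.035, "yaw": 0}, {"jaw": 0.01, "dx": 0, "dy": 0, "dz": -0.035, "yaw": 0}, {"jaw": 0.01, "dx": 0, "dy": 0, "dz": -0.02, "yaw": 0}, {"jaw": 0.01, "dx": 0, "dy": 0, "dz": 0, "yaw": 0}, {"jaw": 0.01, "dx": 0, "dy": 0, "dz": 0, "yaw": 0}]}}

```text
t: 11.58
tool_pos: [0.4885, -0.2994, 0.1677]
orientation: [-2.828, 1.367, 0.003]
force: [-0.5, 0.6, -0.6]
opening: 0.02
gripper_force: 40.0
```

```bash
python3 -c "
from h import *
plan([(.479,.1625,.17,-91.6,16,'polar')]);print(read_state()['wrist_torque'],read_state()['q'])"
```

```text
at [ 0.4885 -0.2994  0.1677] tooly -141.58 tilt z [-0.0016  0.0012 -1.    ] t 11.575 F [-0.5  0.6 -0.6] open 0.019966214348517863
{"dx":-0.0154,"dy":-0.0275,"dz":-0.0001,"yaw":-0.0545},
{"dx":-0.0154,"dy":-0.0273,"dz":-0.0001,"yaw":-0.0545},
{"dx":-0.0153,"dy":-0.0271,"dz":-0.0001,"yaw":-0.0545},
{"dx":-0.0152,"dy":-0.0269,"dz":-0.0001,"yaw":-0.0545},
{"dx":-0.0151,"dy":-0.0267,"dz":-0.0001,"yaw":-0.0545},
{"dx":-0.0151,"dy":-0.0264,"dz":-0.0001,"yaw":-0.0545},
{"dx":-0.0150,"dy":-0.0262,"dz":-0.0001,"yaw":-0.0545},
{"dx":-0.0149,"dy":-0.0260,"dz":-0.0001,"yaw":-0.0545},
{"dx":-0.0148,"dy":-0.0258,"dz":-0.0001,"yaw":-0.0545},
{"dx":-0.0147,"dy":-0.0256,"dz":-0.0001,"yaw":-0.0545},
{"dx":-0.0147,"dy":-0.0253,"dz":-0.0001,"yaw":-0.0545},
{"dx":-0.0146,"dy":-0.0251,"dz":-0.0001,"yaw":-0.0545},
{"dx":-0.0145,"dy":-0.0249,"dz":-0.0001,"yaw":-0.0545},
{"dx":-0.0144,"dy":-0.0247,"dz":-0.0001,"yaw":-0.0545},
{"dx":-0.0143,"dy":-0.0245,"dz":-0.0001,"yaw":-0.0545},
{"dx":-0.0143,"dy":-0.0243,"dz":-0.0001,"yaw":-0.0545},
--
[0.16005321 0.06776276 0.0457048 ] [-6.39238202e-01  8.85723812e-02  1.62656684e+00 -2.98903121e-06
  1.42844719e+00  1.83180114e+00]
```

Emit:
{"method": "carry_out", "body": {"moves": [{"jaw": 0.01, "dx": -0.0155, "dy": -0.0275, "dz": 0, "yaw": -0.0545}, {"jaw": 0.01, "dx": -0.0155, "dy": -0.0275, "dz": 0, "yaw": -0.0545}, {"jaw": 0.01, "dx": -0.0155, "dy": -0.027, "dz": 0, "yaw": -0.0545}, {"jaw": 0.01, "dx": -0.015, "dy": -0.027, "dz": 0, "yaw": -0.0545}, {"jaw": 0.01, "dx": -0.015, "dy": -0.0265, "dz": 0, "yaw": -0.0545}, {"jaw": 0.01, "dx": -0.015, "dy": -0.0265, "dz": 0, "yaw": -0.0545}, {"jaw": 0.01, "dx": -0.015, "dy": -0.026, "dz": 0, "yaw": -0.0545}, {"jaw": 0.01, "dx": -0.015, "dy": -0.026, "dz": 0, "yaw": -0.0545}]}}

```text
t: 12.58
tool_pos: [0.5354, -0.0592, 0.1668]
orientation: [3.058, -0.72, -0.006]
force: [0.3, 0.5, -1.1]
opening: 0.0197
gripper_force: 40.0
```

Emit:
{"method": "carry_out", "body": {"moves": [{"jaw": 0.01, "dx": -0.015, "dy": -0.026, "dz": 0, "yaw": -0.0545}, {"jaw": 0.01, "dx": -0.0145, "dy": -0.0255, "dz": 0, "yaw": -0.0545}, {"jaw": 0.01, "dx": -0.0145, "dy": -0.0255, "dz": 0, "yaw": -0.0545}, {"jaw": 0.01, "dx": -0.0145, "dy": -0.025, "dz": 0, "yaw": -0.0545}, {"jaw": 0.01, "dx": -0.0145, "dy": -0.025, "dz": 0, "yaw": -0.0545}, {"jaw": 0.01, "dx": -0.0145, "dy": -0.0245, "dz": 0, "yaw": -0.0545}, {"jaw": 0.01, "dx": -0.0145, "dy": -0.0245, "dz": 0, "yaw": -0.0545}, {"jaw": 0.01, "dx": -0.014, "dy": -0.0245, "dz": 0, "yaw": -0.0545}]}}

```text
t: 13.58
tool_pos: [0.4784, 0.1628, 0.1669]
orientation: [3.141, -0.041, -0.006]
force: [-0.6, 0.6, -0.2]
opening: 0.0195
gripper_force: 40.0
```

Emit:
{"method": "carry_out", "body": {"moves": [{"jaw": 0.01, "dx": 0, "dy": 0, "dz": 0.03, "yaw": 0}, {"jaw": 0.01, "dx": 0, "dy": 0, "dz": 0.03, "yaw": 0}, {"jaw": 0.01, "dx": 0, "dy": 0, "dz": 0.01, "yaw": 0}, {"jaw": 0.01, "dx": 0, "dy": 0, "dz": 0, "yaw": 0}, {"jaw": 0.01, "dx": 0, "dy": 0, "dz": 0, "yaw": 0}, {"jaw": 0.01, "dx": 0, "dy": 0, "dz": 0, "yaw": 0}]}}

```text
t: 14.32
tool_pos: [0.481, 0.1624, 0.1004]
orientation: [-3.141, 0.045, -0.003]
force: [0.5, 1.0, -0.9]
opening: 0.0198
gripper_force: 40.0
```

```bash
python3 -c "
from h import *
plan([(.479,.1625,.10,-91.6,1,'lin')])
im=read_camera('top');im2=read_camera('scene')
for i,n in ((im,'a'),(im2,'b')): cv2.imwrite('pics/raw3'+n+'.png',i[...,::-1])
c=proj('scene',[.55,.16,.1]);u,v=int(c[0]),int(c[1]);o=np.zeros((500,800,3),np.uint8)
def put(a,x,y,w,h,i):
  p=cv2.resize(i[y:y+h,x:x+w,::-1],None,fx=5,fy=5,interpolation=cv2.INTER_CUBIC);o[:p.shape[0],a:a+p.shape[1]]=p
put(0,150,130,78,100,im);put(400,u-40,v-50,80,100,im2);print(u-40,v-50)
cv2.imwrite('pics/m3.png',o)
"
```

```text
at [0.481  0.1624 0.1004] tooly -91.62 tilt z [ 2.1e-03  5.0e-04 -1.0e+00] t 14.325 F [ 0.5  1.  -0.9] open 0.01978543341832975
{"dx":-0.0020,"dy":-0.0000,"dz":0.0004,"yaw":-0.0004},
--
265 159
```

View pics/m3.png

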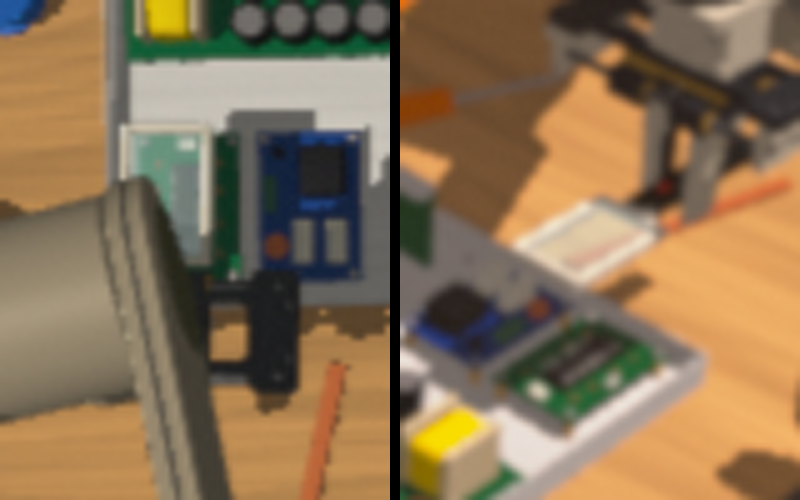

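```bash
cat >> h.py <<'E'
def tri(pt,ps):
    A=[];b=[]
    for n,q in (('top',pt),('scene',ps)):
        c=pix(n,*q,0);d=pix(n,*q,.5)-c;d/=np.linalg.norm(d);M=np.eye(3)-np.outer(d,d);A.append(M);b.append(M@c)
    x,r,_,_=np.linalg.lstsq(np.vstack(A),np.hstack(b),rcond=None);return x,r
E
python3 -c "
from h import *
T=lambda x,y:(150+(x+.5)/5-.5,130+(y+.5)/5-.5); S=lambda x,y:(265+(x-400+.5)/5-.5,159+(y+.5)/5-.5)
print(tri(T(122,124),S(585,282)));print(tri(T(211,124),S(515,240)))
c=[pix('scene',*S(*q),.123) for q in ((585,282),(515,240),(665,235),(603,200))];print(np.array(c),np.mean(c,0))
for q in ((122,124),(211,124),(213,265)):print(pix('top',*T(*q),.123))
# chip/board in scene
for q in ((510,378),(590,418),(665,352),(595,320)):print('board',pix('scene',*S(*q),.017))
for q in ((545,376),(567,390),(629,347),(610,335)):print('chip',pix('scene',*S(*q),.029))
"
python3 -c "
import cv2,numpy as np
a=cv2.imread('pics/raw3b.png')[190:248,280:330];a=cv2.resize(a,None,fx=10,fy=10,interpolation=2)
b=cv2.imread('pics/raw3a.png')[150:190,170:196];b=cv2.resize(b,None,fx=10,fy=10,interpolation=2)
o=np.zeros((590,790,3),np.uint8);o[:580,:500]=a;o[:400,510:770]=b;cv2.imwrite('pics/m4.png',o)"
```

```text
(array([0.6116064 , 0.18856513, 0.12329992]), array([7.4816103e-06]))
(array([0.61057923, 0.13219341, 0.1263147 ]), array([1.42923199e-06]))
[[0.60992054 0.18971324 0.123     ]
 [0.60622046 0.12976533 0.123     ]
 [0.53406408 0.19237707 0.123     ]
 [0.53098304 0.13951057 0.123     ]] [0.57029703 0.16284155 0.123     ]
[0.61284922 0.18710089 0.123     ]
[0.6115441 0.1320065 0.123    ]
[0.52424242 0.13209244 0.123     ]
board [0.60736392 0.13392566 0.017     ]
board [0.60233352 0.19693012 0.017     ]
board [0.51294277 0.18733372 0.017     ]
board [0.51839188 0.13216619 0.017     ]
chip [0.60191166 0.15814528 0.029     ]
chip [0.60301825 0.17746753 0.029     ]
chip [0.53890977 0.17658976 0.029     ]
chip [0.53757305 0.15955036 0.029     ]
```

View pics/m4.png

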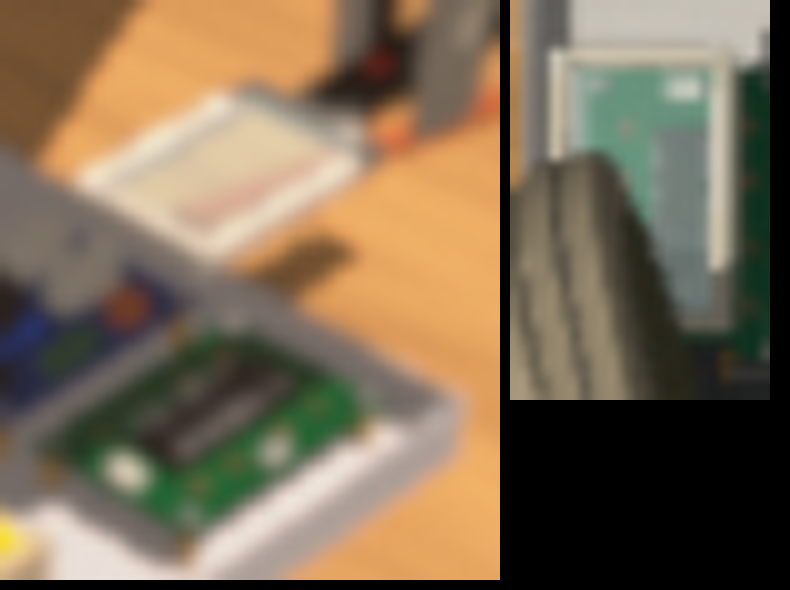

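In this enlargement the scene view shows the lens corners at (75,185), (245,82), (370,150), (210,260) and the board corners at (50,450), (185,540), (370,410), (220,335). The chip centre is near (215,410). In the top view the lens's right edge is vertical at column 735.

```bash
python3 -c "
from h import *
S=lambda x,y:(280+(x+.5)/10-.5,190+(y+.5)/10-.5);T=lambda x,y:(170+(x-510+.5)/10-.5,150+(y+.5)/10-.5)
def f(n,qs,z): c=np.array([pix('scene',*S(*q),z) for q in qs]);print(n,c[:,:2].round(4).tolist(),c.mean(0).round(4))
f('lens',[(75,185),(245,82),(370,150),(210,260)],.123)
f('board',[(50,450),(185,540),(370,410),(220,335)],.017)
f('chip',[(140,440),(180,468),(300,375),(238,355)],.029)
for q in [(550,50),(735,50),(735,330)]:print(pix('top',*T(*q),.123))
for z in (.123,.029):print((np.array(proj('scene',[.568,.160,z]))-[280,190])*10)
"
```

```text
lens [[0.6135, 0.1338], [0.5298, 0.1337], [0.5318, 0.1864], [0.6145, 0.1893]] [0.5724 0.1608 0.123 ]
board [[0.6135, 0.1305], [0.6179, 0.1912], [0.5221, 0.1901], [0.5253, 0.129]] [0.5697 0.1602 0.017 ]
chip [[0.601, 0.1572], [0.6031, 0.1756], [0.5368, 0.1714], [0.5429, 0.1501]] [0.571  0.1636 0.029 ]
[0.61241623 0.18850051 0.123     ]
[0.61106005 0.13124016 0.123     ]
[0.52440724 0.13255264 0.123     ]
[228.06276362 156.93245818]
[207.94604009 395.76564459]
```

Emit:
{"method": "carry_out", "body": {"moves": [{"jaw": 0.01, "dx": 0, "dy": -0.0005, "dz": 0.02, "yaw": 0}, {"jaw": 0.01, "dx": 0, "dy": 0, "dz": 0.02, "yaw": 0}, {"jaw": 0.01, "dx": 0, "dy": 0, "dz": 0.014, "yaw": 0}, {"jaw": 0.01, "dx": 0, "dy": 0, "dz": 0.007, "yaw": 0}, {"jaw": 0.01, "dx": 0, "dy": 0, "dz": 0.003, "yaw": 0}, {"jaw": 0.01, "dx": 0, "dy": 0, "dz": 0, "yaw": 0}, {"jaw": 0.01, "dx": 0, "dy": 0, "dz": 0, "yaw": 0}, {"jaw": 0.01, "dx": 0, "dy": 0, "dz": 0, "yaw": 0}]}}

```text
t: 15.42
tool_pos: [0.4804, 0.1629, 0.0356]
orientation: [-3.141, 0.044, -0.001]
force: [-0.2, 0.1, -0.4]
opening: 0.0197
gripper_force: 40.0
```

```bash
python3 -c "
from h import *
plan([]);im=read_camera('top');im2=read_camera('scene')
a=cv2.resize(im2[195:250,275:330,::-1],None,fx=9,fy=9,interpolation=2);b=cv2.resize(im[148:190,166:198,::-1],None,fx=9,fy=9,interpolation=2)
o=np.zeros((500,795,3),np.uint8);o[:495,:495]=a;o[:378,505:793]=b;cv2.imwrite('pics/m5.png',o)"
```

```text
at [0.4804 0.1629 0.0356] tooly -91.62 tilt z [ 8.e-04  2.e-04 -1.e+00] t 15.425 F [-0.2  0.1 -0.4] open 0.019686632773286854
```

View pics/m5.png

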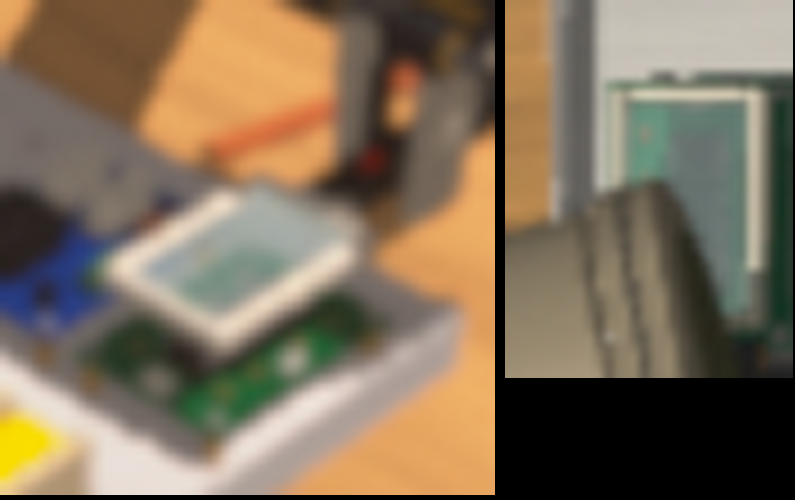

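The last picture (top view on the right) shows the chip at columns 668-722, well inside the lens opening at 628-745 once parallax is allowed for. The far pins at row 125 lie inside the frame edge at row 100. The lens sits level and clear of the board, so I hand in.

```bash
python3 -c "
from h import *
print(close_job())"
```

```text
the job is handed in; nothing more can be done
None
```

The job is handed in: I squeezed the scanner trigger right in, held it and let it spring back, and the arm is now holding the magnifier level and centred about 2 cm above the long chip. No judging result came back.

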